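# Clamp the order pad in its holder

## Task

With a fingertip, push the orange guide's tab so that the guide slides the order pad snug against the end wall of its holder. Then tighten the brass wing nut fully, clockwise until it stops, by repeated fingertip strokes on one ear at a time. Nothing is to be gripped, pinched or lifted, and the other things on the counter are to be left where they are.

Things in the scene. Friction and masses are not known exactly. Their poses are not given: they have to be found in the camera images.
- holder: Order-pad holder, an aluminium tray fixed on the counter, floor 8 mm above it, 176 mm wide. Origin: on the counter under the wing nut's axis. x runs along the tray from the nut towards the pad and the end wall (tray from x = -80 to 222 mm), z up. End wall: inner face at x = 210 mm, 26 mm high; side rails 20 mm high at y = +-79 mm from x = 100 mm on.
- pad: Purple spiral order pad, a loose slab 150 mm across the tray, 94 mm along it, 14 mm thick, lying flat on the tray between the guide and the end wall, some way off both. Origin: centre of its underside. Home against the end wall its centre is at holder x = 163 mm.
- guide (a joint): How far the sliding guide has gone towards the pad, m (0 = right back; grows along holder +x). A slotted steel plate under the nut carries an orange crossbar, 10 mm thick, 148 mm wide, top 24 mm above the counter. At value g its front face is at holder x = 55 mm + g. About 0.061 with the pad snug. It slides stiffly (about 2.5 N) and stays where it is left.
- tab_back (a point): Point on the back face (looking along holder -x, the face to push) of the orange thumb tab on the crossbar, 50 mm above the counter, at holder x = 45 mm + g, y = 55 mm. The tab is 34 mm wide (y 38 to 72 mm), 10 mm thick, and reaches 64 mm above the counter. The point moves with the guide.
- nut (a joint): Turn of the brass wing nut, rad; grows as it is tightened, clockwise seen from above. 7.5 is the hard stop, fully tight. At value q ear A points at the angle pi/2 + 7.5 - q counter-clockwise from holder +x, ear B the other way. When it is tight the ears lie straight across the tray. Friction about 0.035 N m (under 2 N at an ear); stays where it is left, does not rise or sink, can be turned back.
- nut_axis (a point): On the vertical axis of the wing nut, 36 mm above the counter, at the height of the middle of the ears. The hub is up to 11.5 mm in radius and 30 mm high, the stud in it ends 39 mm above the counter. The nut's axis is fixed in the tray.
- ear_a_mid (a point): Middle of ear A of the wing nut, 21 mm out from the axis. Each ear is an upright round brass disc, radius 15 mm and 7 mm thick, reaching from 6 to 36 mm from the axis and from 21 to 51 mm above the counter; the two ears are opposite each other and look alike.
- ear_b_mid (a point): Middle of ear B, like ear A, on the other side of the axis.
- jar: Bystander, loose: spice jar with a dark lid, 41 mm wide and 105 tall, beside the holder's right side. Origin: centre of its underside.
- shaker: Bystander, loose: glass cheese shaker with a light cap, 44 mm wide and 90 tall, beside the holder's left side. Origin: centre of its underside.
- ramekin: Bystander, loose: white ramekin bowl, 80 mm wide, 36 tall. Origin: centre of its underside.
- bell: Bystander, loose: counter bell, 75 mm wide, 60 tall. Origin: centre of its underside.
- timer: Bystander, loose: red and white kitchen timer, 70 mm wide, 51 tall. Origin: centre of its underside.
- toothpicks: Bystander, loose: tumbler of toothpicks, 62 mm wide, 72 tall. Origin: centre of its underside.

How it is judged:
By the outcome, as a careful person would: the job done as asked, in the order asked, and still so for the second after the job is handed in, with the robot touching nothing.
It also fails if it takes over 54 s, if anything falls off the work surface, if the arm or the gripper's body presses on something with over 40 N, if the wrist force passes 120 N, or if a joint passes its speed limit or range.

## Robot

A 6-joint arm with a two-finger parallel gripper is mounted at the origin on a cart in front of the work surface, level with it; the furniture and walls round the work are solid. World frame = base frame: x ahead of the robot, y to its left, z up, the work surface at z = 0. Lengths are in m, angles in degrees, forces in N, time in s.
With the tool pointing down it reaches from about 0.35 to 0.875 m from the base axis. Payload 4.2 kg.
Tool frame: the origin (TCP) lies between the finger pads; the fingertips stand 25 mm ahead of it and the grasp point (between the pads) lies 6 mm ahead of it (r.tips_ahead is the distance from the TCP to the fingertips, in m); z points along the fingers, y is the direction in which the jaws open and shut (so a half turn about z gives the same grasp; the last joint's range is limited). The gripper opens to 87 mm and grips with 3 to 60 N. Pads are 19 mm wide; open, the fingers measure 117 mm over their backs; the gripper's body (75 mm by 190 mm) begins 51 mm behind the grasp point.
Start: joints at [85.863, 22.042, 0.453, 0, -68.411, -14.817], TCP at [0.203, 0.591, 0.248] pointing down, gripper open.
Joint ranges: [-179.83, 179.83], [-69.29, 118.12], [-61.27, 80.66], [-181.25, 117.63], [-171.15, -9.14], [-177.46, 177.46]. Speed limits (degrees/s): [159.86, 159.86, 180, 180, 180, 180].

## Interface

Orientations are given as a 3x3 rotation matrix whose columns are the frame's x, y, z axes.
In Python, from station import r, vision, finish_job gives the robot as it stands.
- The arm moves only by the shell command python3 -m jog 'ROWS'. ROWS is a JSON object of lists of equal length, an entry for each row: "rot": the turn, a rotation vector about the world's x, y, z in degrees, a list of three; "delta_pos": the shift along the world's x, y, z in mm, a list of three; "grip": the opening in per cent of the stroke, from 0 (shut) to 100 (fully open). A call has 1 to 10 rows; each row shifts and turns the commanded pose from where the row before left it; what a row does not reach is not made up. A row lasts 1/12 s, in which the tool goes at most 41.7 mm and 7.16 degrees, less where a joint would pass 70% of its speed; a pose out of reach is approached as far as the arm can. A call with a gripper value outside its range is refused whole. The fingers move at their own pace and stop on an object; the grip force is fixed at half the most. Time passes only in rows, so rows that do not move let the fingers close. It gives the time, the measured TCP pose, the force and the opening at its end, in the units of the state.
- r.sense(): the state, without advancing time (a new reading comes with each control period).
- vision.capture(name): name is "side" or "top"; returns a dict with "frame" (420x560x3 uint8, red, green, blue), "K" (3x3 intrinsics, pixels), "xyz" and "orientation" of the camera in the world. Camera axes: x right, y up, looking along -z (the intrinsics and any distortion apply to the point x, -y, -z); pixel columns grow to the right and rows downward; lengths in m; the calibration is good to about 2 mm. A picture is of the moment at which its call begins. There is no depth.
- finish_job(): hands the job in, once; it reports no verdict.
The state is a dict: "time_s": time; "joints": joint angles; "joint_velocities": joint speeds; "effort": joint torques, N m; "tcp_pos": TCP position; "ee_rot": TCP orientation; "wrist_force": force on the tool from outside, world axes, zero at the start; "moment": the same for the moment, N m; "gripper_width": opening from 0.0 (shut) to 1.0 (fully open).
Only numpy, scipy, OpenCV 4.12 (cv2) and the standard library are available. Lean on these libraries where they do the work, as an engineer would, in place of code of your own. Each camera call takes 0.05 s, during which the arm holds its last target. There are 200 camera calls.

## Working session

There is one attempt and no reset: what is moved stays moved. The work goes in short steps, Python scripts to look and compute and a shell command to move; the robot and the scene stay as the last step left them, time stands still between calls to the robot, and variables do not carry over. Pictures are saved under pics/ and viewed, about 8 in all and at most 12, crops included, and the job is handed in when it is done.

```bash
ls; mkdir -p pics; python3 - <<'E'
from station import r,vision
import cv2,numpy as np
for n in("top","side"):
    c=vision.capture(n); cv2.imwrite(f"pics/{n}0.png",c["frame"][:,:,::-1]); print(n,{k:np.round(np.array(v),4).tolist() for k,v in c.items() if k!="frame"})
s=r.sense();print(s)
E
```

```text
pics
top {'K': [[454.7578, 0.0, 280.1253], [0.0, 454.7578, 210.3498], [0.0, 0.0, 1.0]], 'xyz': [0.344, -0.0958, 1.2666], 'orientation': [[0.0174, 0.9882, -0.1519], [-0.9998, 0.016, -0.0103], [-0.0077, 0.1521, 0.9883]]}
side {'K': [[427.547, 0.0, 284.5476], [0.0, 427.547, 214.0081], [0.0, 0.0, 1.0]], 'xyz': [-0.0814, -1.0779, 0.5118], 'orientation': [[0.8555, 0.1756, -0.4872], [-0.5176, 0.3182, -0.7943], [0.0155, 0.9316, 0.363]]}
{'time_s': 0.1, 'joints': array([ 8.58649911e+01,  2.20851867e+01,  3.90384248e-01, -2.37330123e-02,
       -6.84120959e+01, -1.48153985e+01]), 'joint_velocities': array([ 0.03523881, -0.12753406,  0.17327201,  0.0181596 ,  0.11478365,
        0.06348492]), 'effort': array([-2.25740450e-05, -3.91691780e+01,  1.87935734e+01,  4.23193529e+00,
        1.34866603e-02, -7.23294465e-05]), 'tcp_pos': array([0.2028116 , 0.59067991, 0.24660433]), 'ee_rot': array([[ 9.45750425e-01, -3.24893620e-01, -5.18690514e-04],
       [-3.24894017e-01, -9.45748655e-01, -1.83306852e-03],
       [ 1.05001411e-04,  1.90214478e-03, -9.99998185e-01]]), 'wrist_force': array([ 0.19031865,  0.66374371, -0.21263845]), 'moment': array([-0.01046009,  0.04513922, -0.00500899]), 'gripper_width': 1.0004040259932554}
```

View pics/top0.png

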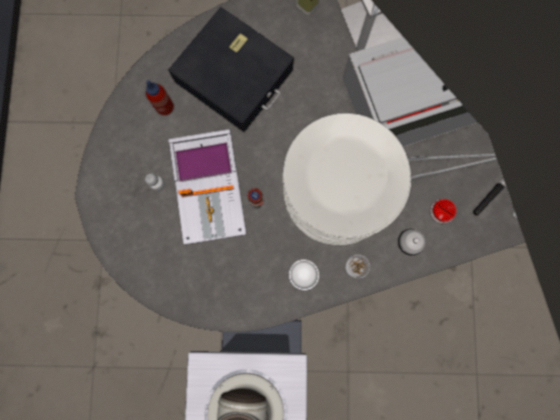

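View pics/side0.png

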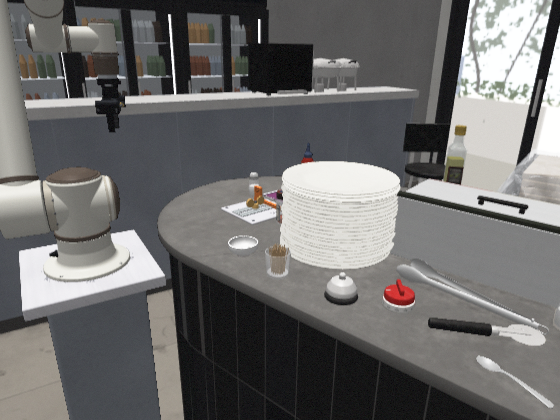

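The top view shows the tray with corners at about (171,138), (230,130), (245,235), (183,243), the purple pad at (203,162) and the orange bar at (208,190) with its tab at about (186,192). The brass nut is at about (210,208), the shaker at (153,181), the jar at (256,197), and a tall plate stack on the right. The side view shows the tab at (258,195) and the nut at about (255,203), partly clear of the plates.

```bash
cat > h.py <<'E'
import numpy as np,cv2
from station import r,vision
def cap(n):
    c=vision.capture(n); c["R"]=np.array(c["orientation"]);c["o"]=np.array(c["xyz"]);c["K"]=np.array(c["K"]);c["f"]=np.ascontiguousarray(c["frame"]);return c
def ray(c,u,v):
    d=np.linalg.inv(c["K"])@[u,v,1]; return c["R"]@(d*[1,-1,-1])
def plane(c,u,v,z):
    d=ray(c,u,v); return c["o"]+d*(z-c["o"][2])/d[2]
def proj(c,p):
    q=c["K"]@((c["R"].T@(np.array(p)-c["o"]))*[1,-1,-1]); return q[:2]/q[2]
def tri(c1,a,c2,b):
    d1,d2=ray(c1,*a),ray(c2,*b); A=np.stack([d1,-d2],1); t=np.linalg.lstsq(A,c2["o"]-c1["o"],rcond=None)[0]
    p,q=c1["o"]+d1*t[0],c2["o"]+d2*t[1]; return (p+q)/2,np.linalg.norm(p-q)
def mask(c,lo,hi,box):
    h=cv2.cvtColor(c["f"],cv2.COLOR_RGB2HSV); m=cv2.inRange(h,np.array(lo),np.array(hi)); k=np.zeros_like(m);x0,y0,x1,y1=box;k[y0:y1,x0:x1]=m[y0:y1,x0:x1];return k
E
python3 - <<'E'
from h import *
t=cap("top");s=cap("side")
m=mask(t,(135,80,50),(165,255,255),(160,120,250,250)); p=cv2.minAreaRect(cv2.findNonZero(m)); print("pad",p)
P=[plane(t,*q,.022) for q in cv2.boxPoints(p)]; print(np.round(P,4).tolist(), [round(np.linalg.norm(P[i]-P[i-1]),4) for i in range(4)])
print("padc",plane(t,*p[0],.022))
# tray white outline
g=mask(t,(0,0,150),(179,60,255),(160,120,252,252)); n,l,st,ce=cv2.connectedComponentsWithStats(g); i=1+np.argmax(st[1:,4])
h=cv2.convexHull(cv2.findNonZero((l==i).astype(np.uint8)));q=cv2.minAreaRect(h);print("tray",q)
P=[plane(t,*a,.008) for a in cv2.boxPoints(q)]; print(np.round(P,4).tolist(),[round(np.linalg.norm(P[i]-P[i-1]),4) for i in range(4)])
for n,c,b in(("top",t,(165,170,250,245)),("side",s,(225,170,290,225))):
    for nm,lo,hi in(("orange",(4,190,120),(14,255,255)),("brass",(15,90,60),(28,255,255))):
        m=mask(c,lo,hi,b);pt=cv2.findNonZero(m)
        if pt is not None: print(n,nm,len(pt),pt[:,0].mean(0),cv2.minAreaRect(pt))
A=cv2.resize(t["f"][120:250,140:275],None,fx=4.4,fy=4.4,interpolation=cv2.INTER_CUBIC)
B=cv2.resize(s["f"][165:230,215:300],None,fx=6,fy=6,interpolation=cv2.INTER_CUBIC)
cv2.imwrite("pics/tc.png",A[:,:,::-1]);cv2.imwrite("pics/sc.png",B[:,:,::-1])
E
```

```text
pad ((202.74276733398438, 161.42196655273438), (29.019115447998047, 51.04190444946289), 80.31121826171875)
[[0.6992, 0.2172, 0.022], [0.7265, 0.0756, 0.022], [0.6436, 0.0589, 0.022], [0.6167, 0.1992, 0.022]] [np.float64(0.0845), np.float64(0.1443), np.float64(0.0846), np.float64(0.1428)]
padc [0.6712944  0.13773939 0.022     ]
tray ((206.23692321777344, 186.41612243652344), (106.36566925048828, 63.51064682006836), 81.11934661865234)
[[0.7403, 0.2472, 0.008], [0.7723, 0.0676, 0.008], [0.4692, 0.0115, 0.008], [0.439, 0.1848, 0.008]] [np.float64(0.3077), np.float64(0.1824), np.float64(0.3083), np.float64(0.1759)]
top orange 102 [204.  190.5] ((205.57647705078125, 190.49411010742188), (3.988217353820801, 51.23326110839844), 85.60128784179688)
top brass 86 [208.24418605 207.63953488] ((207.5000457763672, 194.5), (41.01219177246094, 33.941123962402344), 45.0)
side brass 123 [254.94308943 201.78861789] ((258.6614685058594, 202.41632080078125), (22.671566009521484, 20.907241821289062), 48.57633590698242)
```

View pics/tc.png

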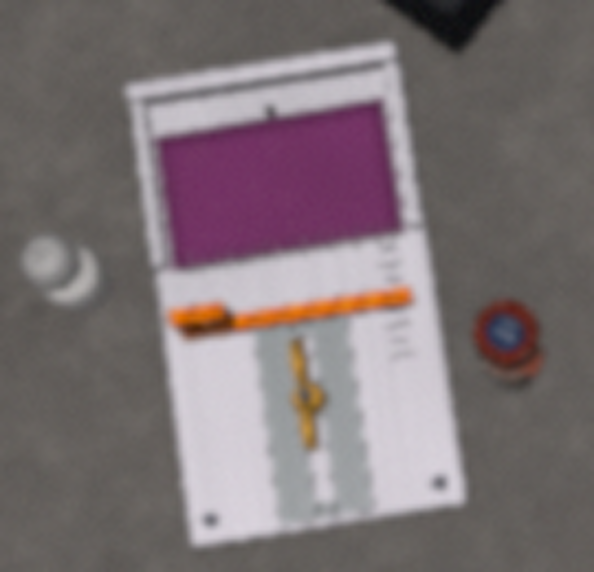

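View pics/sc.png

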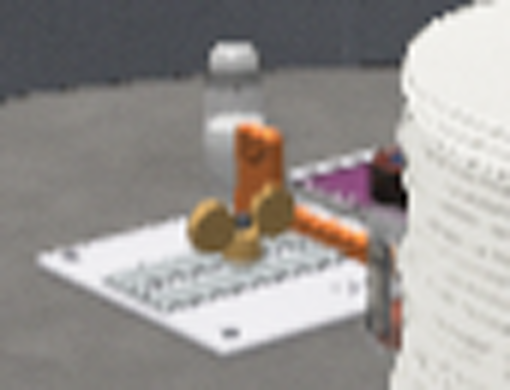

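The top crop shows the ears running roughly along the tray at (297,340) to (311,447), the stud at about (308,395) and the tab at (205,320). The shaker is on the left and the jar on the right, both outside the tray. In the side crop the ears are at (211,224) and (273,210), the hub at (243,225), and the tab top at (258,130).

```bash
cat >> h.py <<'E'
YAW=np.radians(11.1)
def H(p,o,yaw=None):
    a=YAW if yaw is None else yaw; d=np.array(p)[:2]-o; return np.round(1e3*np.array([d[0]*np.cos(a)+d[1]*np.sin(a),-d[0]*np.sin(a)+d[1]*np.cos(a)]),1)
def W(x,y,o):
    return o+np.array([x*np.cos(YAW)-y*np.sin(YAW),x*np.sin(YAW)+y*np.cos(YAW)])/1e3
E
python3 - <<'E'
from h import *
t=cap("top");s=cap("side")
T=lambda x,y:(140+(x+.5)/4.4-.5,120+(y+.5)/4.4-.5); S=lambda x,y:(215+(x+.5)/6-.5,165+(y+.5)/6-.5)
print("stud tri",tri(t,T(308,395),s,S(243,220)))
print("near ear",tri(t,T(310,430),s,S(211,224)),"far",tri(t,T(299,360),s,S(273,210)))
print("tab top",tri(t,T(203,312),s,S(258,130)))
b=plane(t,*T(192,545),.008),plane(t,*T(466,500),.008)
print("back",b,np.linalg.norm(b[0]-b[1]),"yaw",np.degrees(np.arctan2(*(b[0]-b[1])[[0,1]]))*-1)
f=plane(t,*T(127,90),.026),plane(t,*T(392,43),.026)
print("front",f,"yaw",np.degrees(np.arctan2((f[0]+f[1]-b[0]-b[1])[1],(f[0]+f[1]-b[0]-b[1])[0])), np.linalg.norm((f[0]+f[1]-b[0]-b[1])/2))
o1=((b[0]+b[1])/2)[:2]+.08*np.array([np.cos(YAW),np.sin(YAW)]);o2=plane(t,*T(308,395),.039)[:2]
print("origin from tray",o1,"from stud",o2)
o=o1
for n,x,y,z in(("ear far end",297,340,.036),("ear near end",311,447,.036),("bar R back/top",412,303,.024),("bar R front",410,290,.024),("tabtop L",172,312,.064),("tabtop R",228,308,.064),("shaker cap",47,253,.09),("jar lid",507,333,.105)):
    print(n,H(plane(t,*T(x,y),z),o))
E
```

```text
stud tri (array([0.53254256, 0.11054041, 0.03559999]), np.float64(0.0004021093748973132))
near ear (array([0.5107859 , 0.10777485, 0.0378176 ]), np.float64(0.0007785807196745299)) far (array([0.55464827, 0.11702217, 0.03571352]), np.float64(0.00021683860823843237))
tab top (array([0.57713121, 0.17319166, 0.06355568]), np.float64(0.0038873116944638637))
back (array([0.44011771, 0.18436234, 0.008     ]), array([0.47145959, 0.01237434, 0.008     ])) 0.1748204318093882 yaw 10.327850435193746
front (array([0.73095299, 0.23688063, 0.026     ]), array([0.76494193, 0.06720535, 0.026     ])) yaw 10.41014551973189 0.2975932422913906
origin from tray [0.53429206 0.1137701 ] from stud [0.53220359 0.10988499]
ear far end [33.4 -1.5]
ear near end [-34.9   0.1]
bar R back/top [ 46.6 -75.3]
bar R front [ 55.1 -75.4]
tabtop L [58.3 67.6]
tabtop R [54.7 33.4]
shaker cap [101.4 131.6]
jar lid [   1.  -133.8]
```

```bash
python3 -m jog '{"delta_pos":[[22,-28,0],[22,-28,0],[22,-28,0],[22,-28,0],[22,-28,0],[22,-28,0],[22,-28,0],[22,-28,0],[22,-28,0],[22,-28,0]],"rot":[[0,0,-5],[0,0,-5],[0,0,-5],[0,0,-5],[0,0,-5],[0,0,-5],[0,0,-5],[0,0,-5],[0,0,-5],[0,0,-5]],"grip":[0,0,0,0,0,0,0,0,0,0]}'
```

```text
time_s: 1.13
tcp_pos: [0.4237, 0.3096, 0.2478]
ee_rot: [[0.355, -0.935, 0.0], [-0.935, -0.355, 0.0], [-0.0, -0.0, -1.0]]
wrist_force: [0.5, -0.4, -0.2]
gripper_width: 0.325
```

```bash
python3 -m jog '{"delta_pos":[[24,-28,0],[24,-28,0],[24,-28,0],[23,-28,0],[23,-29,0],[0,0,-35],[0,0,-35],[0,0,-35],[0,0,-20],[0,0,0]],"rot":[[0,0,-5],[0,0,-5],[0,0,0],[0,0,0],[0,0,0],[0,0,0],[0,0,0],[0,0,0],[0,0,0],[0,0,0]],"grip":[0,0,0,0,0,0,0,0,0,0]}'
python3 - <<'E'
from h import *
t=cap("top");s=cap("side")
A=cv2.resize(t["f"][120:250,140:275],None,fx=3,fy=3,interpolation=cv2.INTER_CUBIC)
B=cv2.resize(s["f"][150:230,210:310],None,fx=4,fy=4,interpolation=cv2.INTER_CUBIC)
C=np.zeros((390,810,3),np.uint8);C[:,:405]=A;C[:320,405:805]=B;cv2.imwrite("pics/m1.png",C[:,:800,::-1])
E
```

```text
time_s: 1.97
tcp_pos: [0.5379, 0.1682, 0.1175]
ee_rot: [[0.19, -0.982, -0.01], [-0.982, -0.19, -0.005], [0.003, 0.011, -1.0]]
wrist_force: [-0.5, 0.2, 0.3]
gripper_width: 0.006
```

View pics/m1.png

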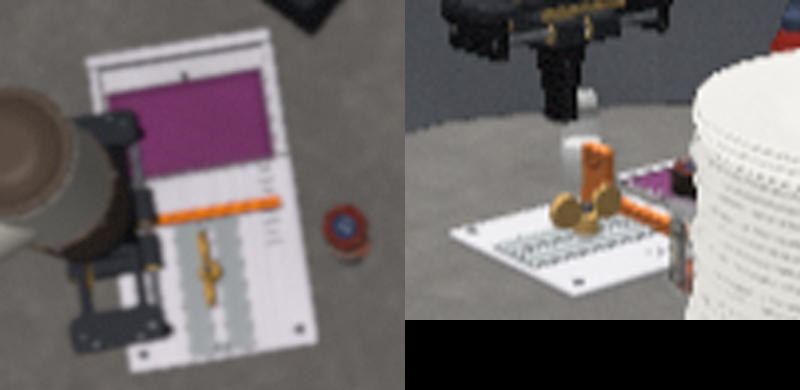

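The tip is shut and clear, standing behind the tab and to the left of the nut. Next I descend.

```bash
python3 -m jog '{"delta_pos":[[0,0,-25],[0,0,-25],[0,0,-6],[0,0,0],[0,0,0],[0,0,0]],"rot":[[0,0,0],[0,0,0],[0,0,0],[0,0,0],[0,0,0],[0,0,0]],"grip":[0,0,0,0,0,0]}'
```

```text
time_s: 2.57
tcp_pos: [0.5424, 0.171, 0.0688]
ee_rot: [[0.192, -0.981, 0.004], [-0.981, -0.192, 0.002], [-0.001, -0.004, -1.0]]
wrist_force: [-0.1, -0.4, -0.0]
gripper_width: 0.006
```

```bash
python3 -m jog '{"delta_pos":[[0,0,-6],[4,1,0],[4,0.6,0],[4,0.8,0],[4,0.8,0],[4,0.8,0],[4,0.8,0],[4,0.8,0],[4,0.8,0],[4,0.8,0]],"rot":[[0,0,0],[0,0,0],[0,0,0],[0,0,0],[0,0,0],[0,0,0],[0,0,0],[0,0,0],[0,0,0],[0,0,0]],"grip":[0,0,0,0,0,0,0,0,0,0]}'
python3 -m jog '{"delta_pos":[[4,0.8,0],[4,0.8,0],[4,0.8,0],[3,0.6,0],[3,0.6,0],[2,0.4,0],[0,0,0],[0,0,0]],"rot":[[0,0,0],[0,0,0],[0,0,0],[0,0,0],[0,0,0],[0,0,0],[0,0,0],[0,0,0]],"grip":[0,0,0,0,0,0,0,0]}'
python3 - <<'E'
from h import *
t=cap("top");s=cap("side");print(r.sense()["tcp_pos"],r.sense()["wrist_force"])
A=cv2.resize(t["f"][120:250,140:275],None,fx=3,fy=3,interpolation=cv2.INTER_CUBIC)
B=cv2.resize(s["f"][150:230,210:310],None,fx=4,fy=4,interpolation=cv2.INTER_CUBIC)
C=np.zeros((390,810,3),np.uint8);C[:,:405]=A;C[:320,405:805]=B;cv2.imwrite("pics/m2.png",C[:,:800,::-1])
E
```

```text
time_s: 3.4
tcp_pos: [0.5768, 0.177, 0.0604]
ee_rot: [[0.191, -0.982, -0.001], [-0.982, -0.191, -0.001], [0.001, 0.002, -1.0]]
wrist_force: [-2.7, -1.6, 2.4]
gripper_width: 0.003
time_s: 4.07
tcp_pos: [0.5973, 0.1815, 0.0604]
ee_rot: [[0.191, -0.982, 0.001], [-0.982, -0.191, 0.001], [-0.0, -0.001, -1.0]]
wrist_force: [-1.8, -1.8, -0.3]
gripper_width: 0.004
[0.59720873 0.18165394 0.06045286] [-1.68019245 -0.82403918 -1.12448387]
```

View pics/m2.png

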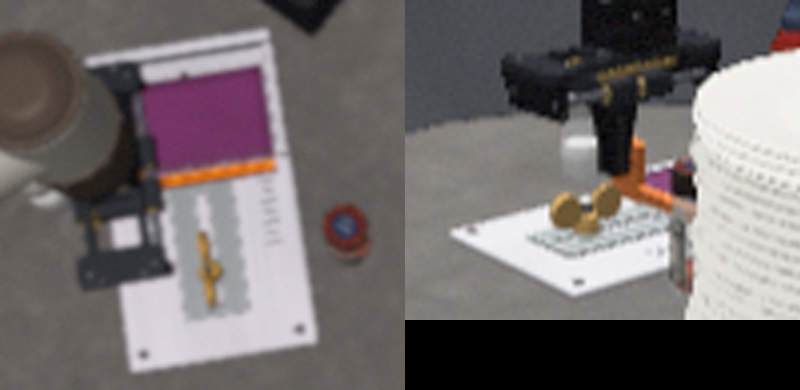

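The guide now meets the pad, with the bar at about (217,174). About 15 mm remain, so I continue slowly and watch the force.

```bash
python3 -m jog '{"delta_pos":[[2,0.4,0],[2,0.4,0],[2,0.4,0],[2,0.4,0],[2,0.4,0],[1,0.2,0],[0,0,0]],"rot":[[0,0,0],[0,0,0],[0,0,0],[0,0,0],[0,0,0],[0,0,0],[0,0,0]],"grip":[0,0,0,0,0,0,0]}'
python3 -m jog '{"delta_pos":[[1,0.2,0],[1,0.2,0],[0,0,0]],"rot":[[0,0,0],[0,0,0],[0,0,0]],"grip":[0,0,0]}'
```

```text
time_s: 4.75
tcp_pos: [0.6084, 0.1836, 0.0605]
ee_rot: [[0.192, -0.981, 0.0], [-0.981, -0.192, 0.0], [-0.0, -0.0, -1.0]]
wrist_force: [-1.7, -1.4, 0.0]
gripper_width: 0.005
time_s: 5.0
tcp_pos: [0.6101, 0.1839, 0.0605]
ee_rot: [[0.192, -0.981, 0.0], [-0.981, -0.192, 0.0], [-0.0, -0.0, -1.0]]
wrist_force: [-2.7, -0.4, 0.9]
gripper_width: 0.009
```

```bash
python3 -m jog '{"delta_pos":[[1,0.2,0],[1,0.2,0],[0,0,0]],"rot":[[0,0,0],[0,0,0],[0,0,0]],"grip":[0,0,0]}'
```

```text
time_s: 5.25
tcp_pos: [0.6121, 0.1843, 0.0605]
ee_rot: [[0.192, -0.981, 0.0], [-0.981, -0.192, -0.0], [0.0, -0.0, -1.0]]
wrist_force: [-2.2, -1.8, -1.0]
gripper_width: 0.003
```

```bash
for i in 1; do python3 -m jog '{"delta_pos":[[1,0.2,0],[0,0,0]],"rot":[[0,0,0],[0,0,0]],"grip":[0,0]}' | grep -E 'tcp|force'; done; python3 -m jog '{"delta_pos":[[1,0.2,0],[0,0,0]],"rot":[[0,0,0],[0,0,0]],"grip":[0,0]}' | grep -E 'tcp|force'
```

```text
tcp_pos: [0.6131, 0.1845, 0.0605]
wrist_force: [-2.6, -1.2, 0.2]
tcp_pos: [0.6141, 0.1847, 0.0605]
wrist_force: [-2.3, -0.4, -0.1]
```

```bash
python3 -m jog '{"delta_pos":[[1,0.2,0],[0,0,0]],"rot":[[0,0,0],[0,0,0]],"grip":[0,0]}' | grep -E 'tcp|force'
```

```text
tcp_pos: [0.6151, 0.1849, 0.0605]
wrist_force: [-2.6, -1.6, -0.4]
```

```bash
python3 -m jog '{"delta_pos":[[1,0.2,0],[1,0.2,0],[0,0,0]],"rot":[[0,0,0],[0,0,0],[0,0,0]],"grip":[0,0,0]}' | grep -E 'tcp|force'; python3 - <<'E'
from h import *
t=cap("top");print(r.sense()["wrist_force"])
A=cv2.resize(t["f"][125:200,165:240],None,fx=7,fy=7,interpolation=cv2.INTER_CUBIC)
cv2.imwrite("pics/m3.png",A[:,:,::-1])
E
```

```text
tcp_pos: [0.6172, 0.1853, 0.0605]
wrist_force: [-3.3, -1.1, -0.9]
[-2.67911788 -0.99842657 -0.36728045]
```

View pics/m3.png

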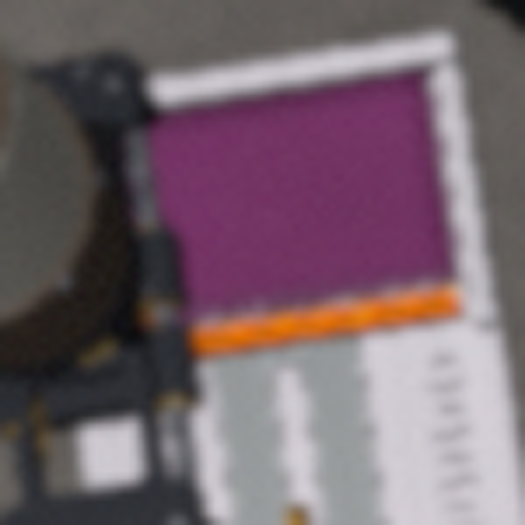

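The pad is almost at the wall, with only a thin seam at about (300,95). I continue in 1 mm steps until the force rises.

```bash
python3 -m jog '{"delta_pos":[[1,0.2,0],[0,0,0]],"rot":[[0,0,0],[0,0,0]],"grip":[0,0]}' | grep -E 'tcp|force'
```

```text
tcp_pos: [0.6181, 0.1854, 0.0605]
wrist_force: [-3.5, -1.3, -1.0]
```

```bash
python3 -m jog '{"delta_pos":[[1,0.2,0],[0,0,0]],"rot":[[0,0,0],[0,0,0]],"grip":[0,0]}' | grep -E 'tcp|force'
```

```text
tcp_pos: [0.6187, 0.1856, 0.0605]
wrist_force: [-2.6, -1.2, -0.5]
```

```bash
python3 -m jog '{"delta_pos":[[1,0.2,0],[0,0,0]],"rot":[[0,0,0],[0,0,0]],"grip":[0,0]}' | grep -E 'tcp|force'
```

```text
tcp_pos: [0.6188, 0.1856, 0.0604]
wrist_force: [-5.8, -1.4, 2.2]
```

```bash
python3 -m jog '{"delta_pos":[[1,0.2,0],[1,0.2,0],[0,0,0]],"rot":[[0,0,0],[0,0,0],[0,0,0]],"grip":[0,0,0]}' | grep -E 'tcp|force'
```

```text
tcp_pos: [0.619, 0.1855, 0.0604]
wrist_force: [-10.1, -1.4, 5.0]
```

The arm stalled and the push force rose to 10 N, so the pad is snug. Next I back off and work out the waypoints for the orbit strokes.

```bash
sed -i 's/radians(11.1)/radians(10.8)/' h.py; python3 -m jog '{"delta_pos":[[-8,-1.6,0],[-14,-3,0],[-5,-1,0],[0,0,0],[0,0,0]],"rot":[[0,0,0],[0,0,0],[0,0,0],[0,0,0],[0,0,0]],"grip":[0,0,0,0,0]}'
python3 - <<'E'
from h import *
o=np.array([.5333,.1125]); p=r.sense()["tcp_pos"];print(H(p,o))
def wp(ps,rho=28): return W(rho*np.cos(np.radians(ps)),rho*np.sin(np.radians(ps)),o)
print("to start",np.round(1e3*(wp(50)-p[:2]),1))
L=range(50,-241,-15);q=[wp(a) for a in L]
for a,u,v in zip(list(L)[1:],q,q[1:]): print(a,np.round(1e3*(v-u),1).tolist())
E
```

```text
time_s: 7.22
tcp_pos: [0.5963, 0.1814, 0.0614]
ee_rot: [[0.192, -0.981, 0.003], [-0.981, -0.192, 0.001], [-0.001, -0.004, -1.0]]
wrist_force: [-0.4, 0.6, -0.6]
gripper_width: 0.002
[74.8 55.9]
to start [-49.3 -44.5]
35 [5.9, -4.4]
20 [4.5, -5.7]
5 [2.9, -6.7]
-10 [1.1, -7.2]
-25 [-0.9, -7.3]
-40 [-2.7, -6.8]
-55 [-4.4, -5.9]
-70 [-5.7, -4.5]
-85 [-6.7, -2.9]
-100 [-7.2, -1.1]
-115 [-7.3, 0.9]
-130 [-6.8, 2.7]
-145 [-5.9, 4.4]
-160 [-4.5, 5.7]
-175 [-2.9, 6.7]
-190 [-1.1, 7.2]
-205 [0.9, 7.3]
-220 [2.7, 6.8]
-235 [4.4, 5.9]
```

```bash
python3 -m jog '{"delta_pos":[[-17,-15,0],[-17,-15,0],[-15,-14.5,0],[0,0,0],[6,-4.4,0],[4.5,-5.7,0],[3,-6.7,0],[1,-7,0],[0,0,0],[0,0,0]],"rot":[[0,0,0],[0,0,0],[0,0,0],[0,0,0],[0,0,0],[0,0,0],[0,0,0],[0,0,0],[0,0,0],[0,0,0]],"grip":[0,0,0,0,0,0,0,0,0,0]}'
python3 -m jog '{"delta_pos":[[-1,-7,0],[-2.7,-6.8,0],[-4.4,-6,0],[0,0,0],[0,0,0]],"rot":[[0,0,0],[0,0,0],[0,0,0],[0,0,0],[0,0,0]],"grip":[0,0,0,0,0]}'
python3 - <<'E'
from h import *
o=np.array([.5333,.1125]); s_=r.sense();print(H(s_["tcp_pos"],o),s_["wrist_force"])
t=cap("top");s=cap("side")
A=cv2.resize(t["f"][120:250,140:275],None,fx=3,fy=3,interpolation=cv2.INTER_CUBIC)
B=cv2.resize(s["f"][165:225,225:295],None,fx=5.6,fy=5.6,interpolation=cv2.INTER_CUBIC)
C=np.zeros((390,800,3),np.uint8);C[:,:405]=A;C[:336,405:797]=B;cv2.imwrite("pics/m4.png",C[:,:,::-1])
E
```

```text
time_s: 8.05
tcp_pos: [0.5616, 0.112, 0.0607]
ee_rot: [[0.191, -0.982, 0.002], [-0.982, -0.191, 0.0], [0.0, -0.002, -1.0]]
wrist_force: [2.0, -0.8, 0.1]
gripper_width: 0.003
time_s: 8.47
tcp_pos: [0.5514, 0.0917, 0.0605]
ee_rot: [[0.191, -0.982, -0.002], [-0.982, -0.191, -0.001], [0.0, 0.002, -1.0]]
wrist_force: [-0.0, 0.2, -0.7]
gripper_width: 0.005
[ 13.8 -23.9] [-0.01899099  0.18550293 -0.73884122]
```

View pics/m4.png

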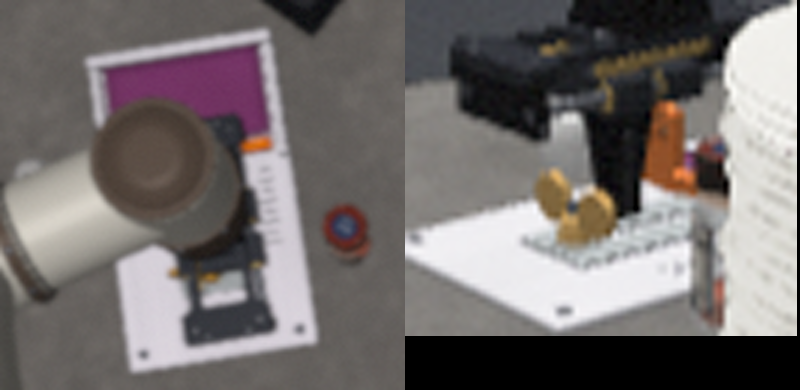

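The ears now lie roughly across the tray, with the finger on the +x side of the pushed ear at (595,213). I continue gently; it may be the stop or half a turn away from it.

```bash
python3 -m jog '{"delta_pos":[[-5.7,-4.5,0],[-6.7,-3,0],[0,0,0]],"rot":[[0,0,0],[0,0,0],[0,0,0]],"grip":[0,0,0]}'
```

```text
time_s: 8.82
tcp_pos: [0.5389, 0.0846, 0.0607]
ee_rot: [[0.191, -0.982, -0.0], [-0.982, -0.191, -0.0], [-0.0, 0.0, -1.0]]
wrist_force: [1.0, 0.6, 1.3]
gripper_width: 0.003
```

```bash
python3 -m jog '{"delta_pos":[[-7,-1,0],[-7.3,1,0],[-6.8,2.7,0],[-6,4.4,0],[-4.5,5.7,0],[-3,6.7,0],[0,0,0],[0,0,0]],"rot":[[0,0,0],[0,0,0],[0,0,0],[0,0,0],[0,0,0],[0,0,0],[0,0,0],[0,0,0]],"grip":[0,0,0,0,0,0,0,0]}'
python3 - <<'E'
from h import *
o=np.array([.5333,.1125]); s_=r.sense();print(H(s_["tcp_pos"],o),s_["wrist_force"])
t=cap("top");s=cap("side")
A=cv2.resize(t["f"][120:250,140:275],None,fx=3,fy=3,interpolation=cv2.INTER_CUBIC)
B=cv2.resize(s["f"][165:225,225:295],None,fx=5.6,fy=5.6,interpolation=cv2.INTER_CUBIC)
C=np.zeros((390,800,3),np.uint8);C[:,:405]=A;C[:336,405:797]=B;cv2.imwrite("pics/m5.png",C[:,:,::-1])
E
```

```text
time_s: 9.48
tcp_pos: [0.5046, 0.1051, 0.0603]
ee_rot: [[0.193, -0.981, -0.001], [-0.981, -0.193, -0.0], [0.0, 0.001, -1.0]]
wrist_force: [-0.7, -0.9, -0.4]
gripper_width: 0.003
[-29.6  -1.9] [-0.67976013 -0.90576939 -0.35610061]
```

View pics/m5.png

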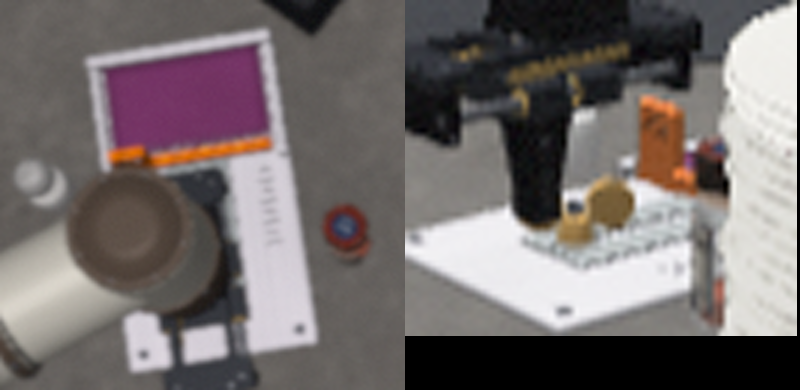

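The pad stays snug. Ear A has swept round behind the finger, and ear B now points forward-right at (612,202). I continue towards the stop.

```bash
python3 -m jog '{"delta_pos":[[-1,7,0],[1,7,0],[2,4,0],[0,0,0]],"rot":[[0,0,0],[0,0,0],[0,0,0],[0,0,0]],"grip":[0,0,0,0]}'
```

```text
time_s: 9.92
tcp_pos: [0.5079, 0.1236, 0.0605]
ee_rot: [[0.193, -0.981, 0.0], [-0.981, -0.193, 0.0], [-0.0, -0.0, -1.0]]
wrist_force: [-0.0, -0.5, 0.0]
gripper_width: 0.003
```

```bash
python3 -m jog '{"delta_pos":[[1.5,2.5,0],[1.5,1.5,0],[0,0,0]],"rot":[[0,0,0],[0,0,0],[0,0,0]],"grip":[0,0,0]}'
```

```text
time_s: 10.17
tcp_pos: [0.5106, 0.1269, 0.0605]
ee_rot: [[0.192, -0.981, 0.0], [-0.981, -0.192, 0.0], [-0.0, -0.0, -1.0]]
wrist_force: [-0.5, -0.8, -0.9]
gripper_width: 0.007
```

```bash
python3 -m jog '{"delta_pos":[[1.5,1.2,0],[1.5,1,0],[0,0,0]],"rot":[[0,0,0],[0,0,0],[0,0,0]],"grip":[0,0,0]}'
```

```text
time_s: 10.42
tcp_pos: [0.5136, 0.1289, 0.0605]
ee_rot: [[0.192, -0.981, 0.0], [-0.981, -0.192, 0.0], [-0.0, -0.0, -1.0]]
wrist_force: [-1.2, -0.9, -0.3]
gripper_width: 0.012
```

```bash
python3 -m jog '{"delta_pos":[[1.5,1.2,0],[1.2,1,0],[0,0,0]],"rot":[[0,0,0],[0,0,0],[0,0,0]],"grip":[0,0,0]}' | grep -E 'tcp|force'
```

```text
tcp_pos: [0.5164, 0.1312, 0.0606]
wrist_force: [-0.9, -0.7, -0.3]
```

```bash
python3 -m jog '{"delta_pos":[[1.2,0.8,0],[1,0.6,0],[0,0,0]],"rot":[[0,0,0],[0,0,0],[0,0,0]],"grip":[0,0,0]}' | grep -E 'tcp|force'
```

```text
tcp_pos: [0.5179, 0.1322, 0.0605]
wrist_force: [-1.8, -1.8, 0.6]
```

```bash
python3 -m jog '{"delta_pos":[[1,0.4,0],[1,0.4,0],[0,0,0]],"rot":[[0,0,0],[0,0,0],[0,0,0]],"grip":[0,0,0]}' | grep -E 'tcp|force'
```

```text
tcp_pos: [0.5181, 0.1323, 0.0603]
wrist_force: [-7.4, -1.9, 4.4]
```

```bash
python3 -m jog '{"delta_pos":[[1,0.2,0],[1,0.2,0],[0,0,0]],"rot":[[0,0,0],[0,0,0],[0,0,0]],"grip":[0,0,0]}' | grep -E 'tcp|force'
python3 -m jog '{"delta_pos":[[-7,-1,0],[-10,-2,0],[-5,-1,0],[0,0,35],[0,0,35],[0,0,35],[-20,20,20],[-30,35,0],[-30,35,0],[0,0,0]],"rot":[[0,0,0],[0,0,0],[0,0,0],[0,0,0],[0,0,0],[0,0,0],[0,0,0],[0,0,0],[0,0,0],[0,0,0]],"grip":[0,0,0,0,0,0,0,0,0,0]}'
```

```text
tcp_pos: [0.5184, 0.1322, 0.06]
wrist_force: [-10.2, 0.6, 6.7]
time_s: 12.25
tcp_pos: [0.4237, 0.2173, 0.1869]
ee_rot: [[0.198, -0.98, 0.003], [-0.98, -0.198, 0.004], [-0.004, -0.004, -1.0]]
wrist_force: [-0.1, 0.1, -1.4]
gripper_width: 0.005
```

```bash
python3 -m jog '{"delta_pos":[[-25,35,0],[-20,35,0],[-15,35,0],[-15,35,0],[-15,35,0],[0,0,0],[0,0,0]],"rot":[[0,0,0],[0,0,0],[0,0,0],[0,0,0],[0,0,0],[0,0,0],[0,0,0]],"grip":[0,0,0,0,0,0,0]}'; python3 - <<'E'
from h import *
t=cap("top");s=cap("side")
A=cv2.resize(t["f"][120:250,140:275],None,fx=3,fy=3,interpolation=cv2.INTER_CUBIC)
B=cv2.resize(s["f"][165:225,225:295],None,fx=5.6,fy=5.6,interpolation=cv2.INTER_CUBIC)
C=np.zeros((390,800,3),np.uint8);C[:,:405]=A;C[:336,405:797]=B;cv2.imwrite("pics/m6.png",C[:,:,::-1])
E
```

```text
time_s: 12.83
tcp_pos: [0.3363, 0.3889, 0.1855]
ee_rot: [[0.195, -0.981, 0.001], [-0.981, -0.195, 0.001], [-0.001, -0.001, -1.0]]
wrist_force: [1.0, -0.6, 0.7]
gripper_width: 0.003
```

View pics/m6.png

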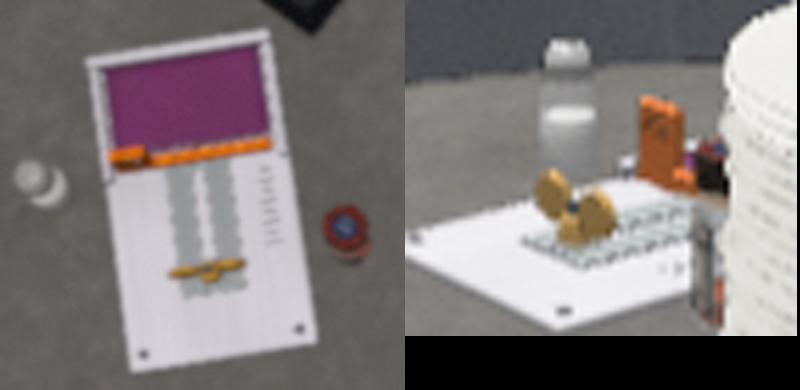

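The pad is flush at the wall, the bar is against it, and the ears lie straight across the tray at about (207,269), parallel to the bar. The jar and shaker haven't moved. I'm handing the job in.

```bash
python3 -c "
from station import finish_job
print(finish_job())"
```

```text
the job is handed in; nothing more can be done
None
```

The order pad is snug against the end wall, the wing nut is tightened to its stop, and the job is handed in at about 13 s.

- **Guide:** I pushed the tab with the shut fingertips, without gripping anything. The arm stalled with about 10 N on it as the pad met the wall. The last picture shows the pad flush at the wall and the bar against the pad.
- **Wing nut:** I turned it clockwise about three quarters of a turn by fingertip strokes, all on the same ear. It stopped dead at about 10 N, far more than its friction. In the last picture the ears lie straight across the tray.
- **Strokes:** They ran in sections with short pauses. I did not lift the finger off the ear between them.
- **Bystanders:** The jar and shaker are where they started. The ramekin, bell, timer and toothpicks were not in the last picture, but the arm never went near them.
- **Disagreement:** When the guide stopped, my estimate put the fingertip about 7 mm past where the tab should be. I had assumed the shut fingertips were 30 mm thick, which looks too much. The nut contact also fits thinner tips, so I went by the stall and the pictures.

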